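# Peel the top weighing tray off a clinging stack and hold it ready

## Task

Lift the white cover off the stack of weighing trays by its black knob, stand it flat on the desk beside the stack base, right way up, and let it go. Then take the blue top tray by its corner tab and peel it off the clinging stack, tipping that corner up first while the opposite corner still rests on the stack, so that the white tray below stays where it is. Finish while still holding the blue tray: hold it still and level above the middle of the steel instrument tray, roughly 15 cm over the desk, and leave the steel tray and the other things in their places.

Things in the scene. Friction and masses are not known exactly. Their poses are not given: they have to be found in the camera images.
- stack_base: grey plate 128 x 128 x 6 mm, fixed to the desk, with a lip 10 mm high (above the desk) and 5 mm wide round its edge; white trays are fixed on it, and at the middle of each side a black sprung pad (26 mm long, top 34 mm above the desk) pinches the rims of the two upper trays. Origin at the centre of its underside, z up; sides along its x and y. Cover and trays start with its yaw
- cover: loose white box-shaped cover without a bottom, 112 x 112 x 63 mm, walls 3 mm, about 0.15 kg, knob on top. Origin at the centre of its open underside, z up. At the start it stands on the base plate (6 mm above the desk) inside the lip with 2 mm of play, over the whole stack; the tab of the blue tray reaches 52 mm up inside it, so it must rise straight up 65 mm before it goes sideways
- knob (a point): middle of the black round knob of the cover, the place to grip: 24 mm diameter, from 5 mm to 28 mm above the cover's roof; this point is 78 mm above the cover's underside, on its axis
- top_tray: loose blue formed weighing tray, 88 x 88 mm, 12 mm high, flat rim 9 mm wide and 3 mm thick, sloping sides, 0.05 kg, upright grip tab at one corner. Origin at the centre of its underside, z up. It lies nested in the white tray 3 mm below, underside 21 mm, rim top 33 mm above the desk; rubber pads at the middles of its sides cling to its rim with a few N until the rim is above them
- tab (a point): middle of the blue tray's grip tab: an upright plate 8 mm thick, 22 mm long, its top 25 mm above the rim and 58 mm above the desk. It stands at the tray's (-x, +y) corner, 37.5 mm along -x and 37.5 mm along +y from the middle; its length runs along the diagonal to the far corner, so fingers close along the tray's x + y direction. This point is 26 mm above the tray's underside, 14 mm above its rim
- tab_corner (a point): upper face of the blue tray's rim at the corner with the tab, 42 mm along -x and 42 mm along +y from the tray's middle, 12 mm above its underside
- far_corner (a point): upper face of the blue tray's rim at the corner opposite the tab, 42 mm along +x and 42 mm along -y from the tray's middle, 12 mm above its underside. Turning the tray about 0.2 rad about this corner, tab corner up, brings the rim above the pads and frees it; a grip on the tab is stiff enough to turn it so
- under_tray: white loose tray like the blue one but without a tab, 0.05 kg, next in the stack, pinched by the same pads; origin at the centre of its underside, 18 mm above the desk. It must stay there
- steel_tray: loose shallow steel instrument tray, 121 x 215 mm, 15 mm high, empty; origin at the centre of its underside, its long side along its own y. It stays where it is
- oil_bottle: small brown bottle with black cap, 25 mm across, 56 mm high, a bystander; origin at the centre of its underside
- open_dish: open round dish with brown filling, 62 mm across, 13 mm high, a bystander; origin at the centre of its underside
- pocket_loupe: light grey folding loupe, 26 x 54 x 15 mm, a bystander; origin at the centre of its underside

How it is judged:
By the outcome, as a careful person would: the job done as asked, in the order asked, and still so for the second after the job is handed in, while the arm keeps its last pose, push and grip.
It also fails if it takes over 53 s, if anything falls off the work surface, if the arm or the gripper's body presses on something with over 40 N, if the wrist force passes 120 N, or if a joint passes its speed limit or range.

## Robot

A 6-joint arm with a two-finger parallel gripper is mounted at the origin on a cart in front of the work surface, level with it; the furniture and walls round the work are solid. World frame = base frame: x ahead of the robot, y to its left, z up, the work surface at z = 0. Lengths are in m, angles in rad, forces in N, time in s.
With the tool pointing down it reaches from about 0.35 to 0.775 m from the base axis. Payload 5.5 kg.
Tool frame: the origin (TCP) lies on the centre line of the jaws, within the pads' length; the fingertips stand 8 mm ahead of it and the grasp point (between the pads) lies 11 mm behind it; z points along the fingers, y is the direction in which the jaws open and shut (so a half turn about z gives the same grasp; the last joint's range is limited). The gripper opens to 85 mm and grips with 20 to 120 N. Pads are 22 mm wide; open, the fingers measure 114 mm over their backs; the gripper's body (76 mm by 85 mm) begins 54 mm behind the grasp point. The pads swing forward as they close: fully open they stand 13 mm farther back than shut.
Start: joints at [1.163, 0.313, 0.046, 1.304, 0, 1.431], TCP at [0.152, 0.555, 0.239] pointing down, gripper open.
Joint ranges: [-2.76, 2.76], [-0.86, 1.69], [-1.03, 1.26], [-2.2, 2.34], [-1.47, 1.5], [-3.14, 3.14]. Speed limits (rad/s): [2.57, 2.57, 3.14, 3.14, 3.14, 3.14].

## Interface

Orientations are given as a unit quaternion [w, x, y, z].
In Python, from workcell import env gives the robot as it stands. The module is installed in compiled form; this text tells all that it offers.
- The arm moves only by the tool play_rows, never from a script. Its argument "steps" is a list of rows, each an object with "claw": the closure in counts, from 0 (fully open) to 255 (shut); "dp": the shift along the tool's x, y, z in m, a list of three; "angular": the turn, a rotation vector about the tool's x, y, z in degrees, a list of three. In form: [{"claw": claw, "dp": [dx, dy, dz], "angular": [wx, wy, wz]}, ...]. A call has exactly 8 rows; each row shifts and turns the commanded pose from where the row before left it, along the tool's axes as they then stand; what a row does not reach is not made up. A row lasts 1/12 s, in which the tool goes at most 41.7 mm and 7.16 degrees, less where a joint would pass 70% of its speed; a pose out of reach is approached as far as the arm can. A call is refused whole if a number of a shift passes 0.0417 or a number of a turn 7.16, either way. A call with a gripper value outside its range is refused whole. The fingers move at their own pace and stop on an object; "force" is the grip in N (left out, the last holds). Time passes only in rows, so rows that do not move let the fingers close, or fill a call up. It gives the time, the measured TCP pose, the force and the opening at its end, in the units of the state.
- env.get_state(): the state, without advancing time (a new reading comes with each control period).
- env.read_camera(name): name is "scene" or "top" or "wrist"; returns (picture, depth): 400x640x3 uint8, red, green, blue; 400x640 float32, m along the optical axis (not along the pixel's ray), 0 where there is no reading.
- env.calibration(name): a dict with "fx", "fy", "cx", "cy" (pixels), "world_from_camera" (4x4, takes a point from camera to world coordinates); the wrist camera has in their place "hand_eye" (4x4, takes a point from camera to tool coordinates, whose origin is the TCP and whose axes are the flange's). Camera axes: x right, y down, z forward; pixel columns grow to the right and rows downward; lengths in m; the calibration is good to about 2 mm. The wrist camera is an equidistant fisheye: a pixel r from the principal point sees the ray r / f radians off the axis. A picture is of the moment at which its call begins: read the wrist's pose just before it. calibration takes no time and is no camera call.
- env.hand_in(): hands the job in, once; it reports no verdict.
The state is a dict: "clock": time; "joint_pos": joint angles; "qvel": joint speeds; "tau": joint torques, N m; "tcp_pos": TCP position; "orientation": TCP orientation; "wrist_force": force on the tool from outside, world axes, zero at the start; "ft_torque": the same for the moment, N m; "finger_gap": finger opening in m.
Only numpy, scipy, OpenCV 4.12 (cv2) and the standard library are available. Lean on these libraries where they do the work, as an engineer would, in place of code of your own. Each camera call takes 0.05 s, during which the arm holds its last target. There are 200 camera calls.

## Working session

There is one attempt and no reset: what is moved stays moved. The work goes in short steps, Python scripts to look and compute and a tool call to move; the robot and the scene stay as the last step left them, time stands still between calls to the robot, and variables do not carry over. Pictures are saved under pics/ and viewed, about 8 in all and at most 12, crops included, and the job is handed in when it is done.

Besides the shell and the picture viewer there is one more tool, called after "Emit:" by a JSON object that holds its "fn" and its "kwargs". play_rows: Moves the arm, as the interface text tells. Its arguments: {"type":"object","properties":{"steps":{"type":"array","items":{"type":"object","properties":{"claw":{"type":"number"},"dp":{"type":"array","items":{"type":"number"}},"angular":{"type":"array","items":{"type":"number"}}}}},"force":{"type":"number"}},"required":["steps"]}

```bash
mkdir -p pics; python3 - <<'E'
from workcell import env
import cv2,numpy as np
s=env.get_state();print(s)
for n in("top","scene"):
    p,d=env.read_camera(n);cv2.imwrite(f"pics/{n}0.png",p[:,:,::-1]);np.save(f"pics/{n}0.npy",d);c=env.calibration(n);print(n,c)
print(env.calibration("wrist"))
E
```

```text
{'clock': 0.0, 'joint_pos': array([1.16340402e+00, 3.14016461e-01, 4.49387250e-02, 1.30361551e+00,
       8.68106478e-06, 1.43118467e+00]), 'qvel': array([ 0.00096288,  0.00128314,  0.00107779,  0.0003354 , -0.00108072,
       -0.00032523]), 'tau': array([-1.37457471e-03, -4.80625212e+01,  2.98536712e+01,  1.95528113e-02,
       -6.87603233e-05, -1.27309380e-05]), 'tcp_pos': array([0.15194464, 0.55401945, 0.23838328]), 'orientation': array([-2.60362324e-04,  1.33490591e-01,  9.91049627e-01, -9.12032171e-04]), 'wrist_force': array([ 0.08231606, -0.81313057, -0.29111112]), 'ft_torque': array([0.01624914, 0.04427794, 0.02235743]), 'finger_gap': 0.08548244978430143}
top {'fx': 454.3732333297553, 'fy': 454.3732333297553, 'cx': 324.6289388056482, 'cy': 197.59439117835765, 'world_from_camera': array([[ 0.02796088, -0.9919786 ,  0.1232747 ,  0.34542972],
       [-0.99944397, -0.02998384, -0.01458524, -0.17932211],
       [ 0.0181645 , -0.12279834, -0.9922654 ,  1.40346563],
       [ 0.        ,  0.        ,  0.        ,  1.        ]])}
scene {'fx': 459.54009611068506, 'fy': 459.5400961106850
[... 173 characters left out ...]
047760e-01, -6.14128059e-01,  6.17833978e-01,
        -8.80149099e-01],
       [-7.41624868e-04, -7.08935681e-01, -7.05272748e-01,
         8.48786624e-01],
       [ 0.00000000e+00,  0.00000000e+00,  0.00000000e+00,
         1.00000000e+00]])}
{'fx': 309.70691628693146, 'fy': 309.70691628693146, 'cx': 319.561119362914, 'cy': 200.47857040123822, 'hand_eye': array([[ 1.29238613e-03, -9.46702134e-01, -3.22107745e-01,
         8.17212246e-02],
       [ 9.99999165e-01,  1.22257835e-03,  4.19013567e-04,
         1.20092964e-03],
       [-2.87908132e-06, -3.22108017e-01,  9.46702923e-01,
        -1.34701502e-01],
       [ 0.00000000e+00,  0.00000000e+00,  0.00000000e+00,
         1.00000000e+00]])}
```

View pics/top0.png

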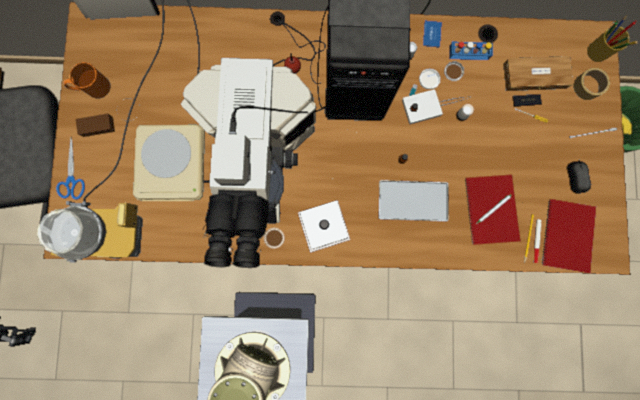

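View pics/scene0.png

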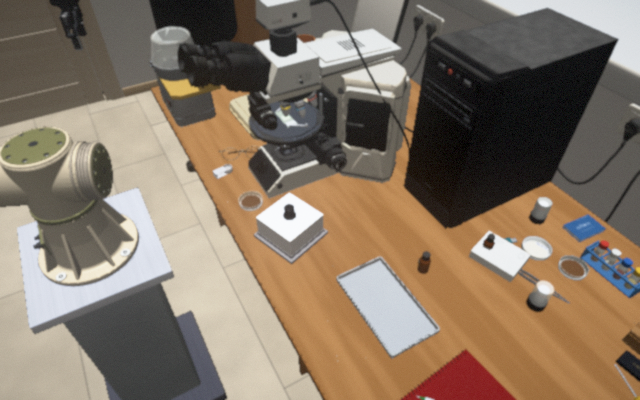

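```bash
cat >h.py <<'E'
from workcell import env
import cv2,numpy as np
from scipy.spatial.transform import Rotation as R
def ray(n,uv,c=None):
    c=c or env.calibration(n);T=c["world_from_camera"]
    uv=np.atleast_2d(uv).astype(float)
    d=np.c_[(uv[:,0]-c["cx"])/c["fx"],(uv[:,1]-c["cy"])/c["fy"],np.ones(len(uv))]@T[:3,:3].T
    return T[:3,3],d
def plane(n,uv,z):
    o,d=ray(n,uv);return o+d*((z-o[2])/d[:,2])[:,None]
def tri(ua,ub):
    o1,d1=ray("top",ua);o2,d2=ray("scene",ub);d1=d1[0];d2=d2[0]
    A=np.c_[d1,-d2];t=np.linalg.lstsq(A,o2-o1,rcond=None)[0]
    p,q=o1+d1*t[0],o2+d2*t[1];return (p+q)/2,np.linalg.norm(p-q)
def wrist_px(px,s):   # pixel -> origin, dirs in world
    c=env.calibration("wrist");px=np.atleast_2d(px).astype(float)
    v=(px-[c["cx"],c["cy"]])/c["fx"];r=np.linalg.norm(v,axis=1)
    d=np.c_[v*np.sinc(r/np.pi)[:,None],np.cos(r)]
    q=s["orientation"];Rw=R.from_quat([q[1],q[2],q[3],q[0]]).as_matrix();H=c["hand_eye"]
    return s["tcp_pos"]+Rw@H[:3,3],d@H[:3,:3].T@Rw.T
def wplane(px,s,z):
    o,d=wrist_px(px,s);return o+d*((z-o[2])/d[:,2])[:,None]
def blobs(m,amin=20):
    n,l,st,ce=cv2.connectedComponentsWithStats(m.astype(np.uint8))
    return [(ce[i],st[i],l==i) for i in range(1,n) if st[i][4]>=amin]
E
python3 - <<'E'
from h import *
T=cv2.imread("pics/top0.png");S=cv2.imread("pics/scene0.png")
def dark(I,box):
    x0,y0,x1,y1=box;m=np.zeros(I.shape[:2],bool);m[y0:y1,x0:x1]=I[y0:y1,x0:x1].max(2)<90;return blobs(m,8)
kt=dark(T,(312,212,336,238));ks=dark(S,(278,200,302,222))
print([(b[0],b[1]) for b in kt],[(b[0],b[1]) for b in ks])
k,e=tri(kt[0][0],ks[0][0]);print("knob",k,e, plane("top",kt[0][0],.09),plane("scene",ks[0][0],.087))
# roof
m=np.zeros(T.shape[:2],bool);m[190:260,290:360]=T[190:260,290:360].min(2)>150
b=max(blobs(m),key=lambda b:b[1][4]);c=max(cv2.findContours(b[2].astype(np.uint8),0,2)[0],key=cv2.contourArea)
r=cv2.minAreaRect(c);bx=cv2.boxPoints(r);print(r);P=plane("top",bx,.01);print("box",P.round(4),"ctr",P.mean(0));e=P[1]-P[0];print(np.degrees(np.arctan2(e[1],e[0])),np.linalg.norm(e),np.linalg.norm(P[2]-P[1]))
for i in range(4):print(bx[i])
# steel
m=np.zeros(T.shape[:2],bool);m[170:235,365:460]=(T[170:235,365:460].astype(int)[:,:,0]>T[170:235,365:460].astype(int)[:,:,2]-5)
b=max(blobs(m),key=lambda b:b[1][4]);c=max(cv2.findContours(b[2].astype(np.uint8),0,2)[0],key=cv2.contourArea)
r=cv2.minAreaRect(c);P=plane("top",cv2.boxPoints(r),.012);print("steel",P.round(4),P.mean(0));e=P[1]-P[0];print(np.linalg.norm(e),np.linalg.norm(P[2]-P[1]),np.degrees(np.arctan2(e[1],e[0])))
print("dish",plane("top",(274,238),.013),"bottle",plane("top",(403,158),.056),"scope feet?",plane("scene",[(222,172),(283,190)],.01))
cr=cv2.resize(np.hstack([T[170:270,200:360],S[150:250,200:360]]),None,fx=2.5,fy=2.5,interpolation=2);cv2.imwrite("pics/c1.png",cr)
E
```

```text
[(array([323.64, 225.2 ]), array([320, 221,   9,   8,  25], dtype=int32))] [(array([289.1047619 , 212.18095238]), array([285, 205,  10,  14, 105], dtype=int32))]
knob [ 0.43136201 -0.19910377  0.08126407] 0.005692681021054677 [[ 0.42812629 -0.19801926  0.09      ]] [[ 0.43189572 -0.20498374  0.087     ]]
((323.52490234375, 225.6797332763672), (41.460227966308594, 41.75849914550781), 72.6459732055664)
box [[ 0.471  -0.1174  0.01  ]
 [ 0.5133 -0.239   0.01  ]
 [ 0.3925 -0.2799  0.01  ]
 [ 0.3513 -0.1593  0.01  ]] ctr [ 0.43204028 -0.19889146  0.01      ]
-70.84427895242703 0.12877927487681026 0.12745325835168808
[297.41278 212.121  ]
[337.27045 199.6655 ]
[349.63702 239.23846]
[309.77936 251.69397]
steel [[ 0.4591 -0.367   0.012 ]
 [ 0.5775 -0.3688  0.012 ]
 [ 0.5779 -0.5822  0.012 ]
 [ 0.4592 -0.5782  0.012 ]] [ 0.5184395  -0.47407103  0.012     ]
0.11843674543672168 0.21336179564762753 -0.8688308874515218
dish [[ 0.38961991 -0.0491403   0.013     ]] bottle [[ 0.64088634 -0.43321451  0.056     ]] scope feet? [[ 0.36871006  0.09293839  0.01      ]
 [ 0.48399156 -0.05552378  0.01      ]]
```

View pics/c1.png

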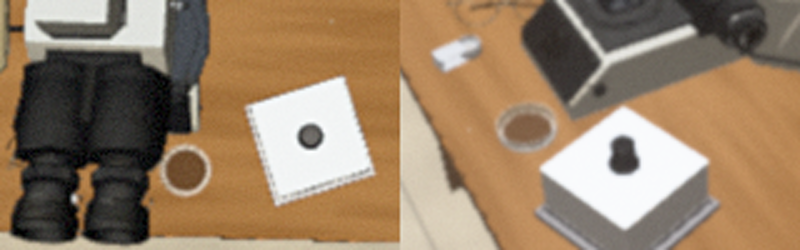

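```bash
python3 - <<'E'
from h import *
g={}
pts=[]
for n in("top","scene"):
    d=np.load(f"pics/{n}0.npy");v,u=np.nonzero(d>0)
    o,r=ray(n,np.c_[u,v]);pts.append(o+r*d[v,u][:,None])
P=np.vstack(pts);xs=np.arange(.1,.85,.05);ys=np.arange(.85,-.65,-.05)
print("max height cm, rows x, cols y"," ".join(f"{y*100:4.0f}" for y in ys))
for x in xs:
    l=[]
    for y in ys:
        k=(P[:,0]>=x)&(P[:,0]<x+.05)&(P[:,1]<=y)&(P[:,1]>y-.05)
        l.append(f"{P[k,2].max()*100:4.0f}" if k.any() else "   .")
    print(f"{x:.2f}"," ".join(l))
E
```

```text
max height cm, rows x, cols y   85   80   75   70   65   60   55   50   45   40   35   30   25   20   15   10    5   -0   -5  -10  -15  -20  -25  -30  -35  -40  -45  -50  -55  -60
0.10  -74  -73  -74  -73  -74  -74   38   35  -73  -73  -74  -74  -74    1    1    1   27   29    1    1    1  -74  -74  -74  -74  -73  -73  -74  -73  -74
0.15  -73  -74  -73  -74   33   35   38   34  -73  -74  -74  -74  -74    0    0   -0    0    0    0    0   -1  -74  -74  -74  -74  -74  -73  -73  -74  -73
0.20  -73  -73  -73  -74  -74  -73  -73  -73  -74  -74  -73  -74  -74  -73  -73  -74  -74  -73  -73  -73  -74  -73  -74  -73  -73  -73  -73  -73  -74  -74
0.25  -73  -74  -74  -73  -73  -74  -73  -74  -74  -74  -74  -73  -74  -74  -74  -74  -74  -74  -73  -73  -74  -73  -74  -74  -74  -73  -74  -73  -73  -74
0.30  -74  -74  -74    0    1   13   25   26   25   14   14    1    1    1    2   41   42   42   40    1    1    1    1    1    1    1    1    1    1    1
0.35  -73  -73  -73  -74  -74  -74   26   26   26   19   14    1    1    3    2   40   41   41   39    1    8    7    7    1    1    1    1    1 
[... 704 characters left out ...]
   28   34   46   46   34   28    1    1    1    1    1    6    4    1    1    1
0.65  -26    .    .   -0    1    4    4    1    1    6    6    6    6   29   31   34   45   45   40   34    1    1    1    1    1    6    4    1    1    1
0.70  -25    .    .   -1    1    4    4    4    1    5    6    6    5   30   30   34   34   34   33   31   30    1    1    1    1    1    1    1    1    1
0.75  -26    .    .   -1    1    1    3    4    1    1    1    1    1   30   30   33   34   34   33   30   42   42   43   42   42    1    4    3    3    7
0.80  -26    .    .   -0    1   10   10   10    1    1    1    1    .    .   29   33   33   33   33   28   42   42   42   42   42    3    6    3    3    7
```

Emit:
{"fn": "play_rows", "kwargs": {"steps": [{"claw": 0,"dp": [0,0,-0.035],"angular": [0,0,0]},{"claw": 0,"dp": [0,0,-0.035],"angular": [0,0,0]},{"claw": 0,"dp": [0,0,-0.035],"angular": [0,0,0]},{"claw": 0,"dp": [0,0,-0.035],"angular": [0,0,0]},{"claw": 0,"dp": [0,0,-0.035],"angular": [0,0,0]},{"claw": 0,"dp": [0,0,-0.035],"angular": [0,0,0]},{"claw": 0,"dp": [0,0,-0.035],"angular": [0,0,0]},{"claw": 0,"dp": [0,0,-0.035],"angular": [0,0,0]}], "force": 40}}

```text
clock: 0.77
tcp_pos: [0.1521, 0.5545, 0.514]
orientation: [0.0, 0.133, 0.991, 0.001]
wrist_force: [0.9, 1.3, 0.7]
finger_gap: 0.0853
```

```bash
python3 - <<'E'
from h import *
s=env.get_state();print(s["clock"],s["joint_pos"],s["tcp_pos"],s["orientation"])
E
```

```text
0.7667 [1.16351179e+00 4.88843770e-01 1.02112528e+00 2.10026057e+00
 2.95212729e-05 1.43121059e+00] [0.15206096 0.55445923 0.51400243] [3.66176036e-04 1.33449940e-01 9.91054554e-01 1.36028772e-03]
```

Emit:
{"fn": "play_rows", "kwargs": {"steps": [{"claw": 0,"dp": [-0.0272,-0.0274,0],"angular": [0,0,0]},{"claw": 0,"dp": [-0.0272,-0.0274,0],"angular": [0,0,0]},{"claw": 0,"dp": [-0.0272,-0.0274,0],"angular": [0,0,0]},{"claw": 0,"dp": [-0.0272,-0.0274,0],"angular": [0,0,0]},{"claw": 0,"dp": [-0.0272,-0.0274,0],"angular": [0,0,0]},{"claw": 0,"dp": [-0.0272,-0.0274,0],"angular": [0,0,0]},{"claw": 0,"dp": [-0.0272,-0.0274,0],"angular": [0,0,0]},{"claw": 0,"dp": [-0.0272,-0.0274,0],"angular": [0,0,0]}]}}

```text
clock: 1.43
tcp_pos: [0.3047, 0.2848, 0.5109]
orientation: [-0.0, 0.133, 0.991, -0.0]
wrist_force: [-0.1, 0.7, 0.1]
finger_gap: 0.0853
```

```bash
python3 - <<'E'
from h import *
s=env.get_state();print(s["clock"],s["joint_pos"],s["tcp_pos"],s["orientation"])
P=[]
for n in("top","scene"):
    d=np.load(f"pics/{n}0.npy");v,u=np.nonzero(d>0)
    o,r=ray(n,np.c_[u,v]);P.append(o+r*d[v,u][:,None])
P=np.vstack(P)
for lo in np.arange(.1,.5,.05):
    k=(P[:,2]>lo)&(P[:,2]<lo+.05)&(P[:,0]>.2)&(P[:,0]<.65)&(abs(P[:,1])<.18)
    if k.any():print(f"z{lo:.2f} n{k.sum()} xmin {np.percentile(P[k,0],2):.3f} ymin {np.percentile(P[k,1],2):.3f} ymin(x<.4) {np.percentile(P[k&(P[:,0]<.4),1],2) if (k&(P[:,0]<.4)).any() else None}")
E
```

```text
1.4333 [ 5.58605942e-01  8.57955771e-02  4.39045291e-01  1.92431599e+00
 -7.64946229e-06  8.25878766e-01] [0.30467975 0.28476522 0.51092575] [-1.01464800e-04  1.33239004e-01  9.91083927e-01 -8.90941409e-05]
z0.10 n1206 xmin 0.509 ymin -0.113 ymin(x<.4) None
z0.15 n2832 xmin 0.446 ymin -0.082 ymin(x<.4) None
z0.20 n1208 xmin 0.446 ymin -0.082 ymin(x<.4) None
z0.25 n1281 xmin 0.447 ymin -0.091 ymin(x<.4) None
z0.30 n3195 xmin 0.393 ymin -0.063 ymin(x<.4) -0.0574502054362225
z0.35 n9207 xmin 0.316 ymin -0.060 ymin(x<.4) -0.05782163588532532
z0.40 n1983 xmin 0.325 ymin -0.045 ymin(x<.4) -0.047027831489841285
z0.45 n2668 xmin 0.494 ymin -0.027 ymin(x<.4) None
```

Emit:
{"fn": "play_rows", "kwargs": {"steps": [{"claw": 0,"dp": [-0.0272,-0.0274,0],"angular": [0,0,0]},{"claw": 0,"dp": [-0.0272,-0.0274,0],"angular": [0,0,0]},{"claw": 0,"dp": [-0.0272,-0.0274,0],"angular": [0,0,0]},{"claw": 0,"dp": [-0.0272,-0.0274,0],"angular": [0,0,0]},{"claw": 0,"dp": [-0.0144,-0.0375,0],"angular": [0,0,0]},{"claw": 0,"dp": [-0.0144,-0.0375,0],"angular": [0,0,0]},{"claw": 0,"dp": [-0.0144,-0.0375,0],"angular": [0,0,0]},{"claw": 0,"dp": [-0.0144,-0.0375,0],"angular": [0,0,0]}]}}

```text
clock: 2.1
tcp_pos: [0.3958, -0.0098, 0.5109]
orientation: [-0.0, 0.133, 0.991, 0.0]
wrist_force: [0.6, -0.0, 0.1]
finger_gap: 0.0853
```

Emit:
{"fn": "play_rows", "kwargs": {"steps": [{"claw": 0,"dp": [-0.0144,-0.0375,0],"angular": [0,0,0]},{"claw": 0,"dp": [-0.0173,-0.0339,0],"angular": [0,0,0]},{"claw": 0,"dp": [-0.0173,-0.0339,0],"angular": [0,0,0]},{"claw": 0,"dp": [-0.0173,-0.0339,0],"angular": [0,0,0]},{"claw": 0,"dp": [-0.0173,-0.0339,0],"angular": [0,0,0]},{"claw": 0,"dp": [0,0,0.04],"angular": [0,0,0]},{"claw": 0,"dp": [0,0,0.04],"angular": [0,0,0]},{"claw": 0,"dp": [0,0,0.04],"angular": [0,0,0]}]}}

```text
clock: 2.77
tcp_pos: [0.4318, -0.1987, 0.3893]
orientation: [0.001, 0.135, 0.991, -0.0]
wrist_force: [0.0, -0.9, 0.1]
finger_gap: 0.0852
```

```bash
python3 - <<'E'
from h import *
s=env.get_state();print(s["clock"],s["joint_pos"],s["tcp_pos"],s["orientation"],s["wrist_force"])
p,d=env.read_camera("wrist");cv2.imwrite("pics/w1.png",p[:,:,::-1])
E
```

```text
2.7667 [-6.00421513e-01  1.18751586e-01  1.63722141e-01  1.61465709e+00
  1.25172033e-04 -3.30516126e-01] [ 0.43177368 -0.19865696  0.38930166] [ 5.23954370e-04  1.34543380e-01  9.90907547e-01 -1.93133888e-04] [ 0.04837501 -0.87688113  0.10158225]
```

View pics/w1.png

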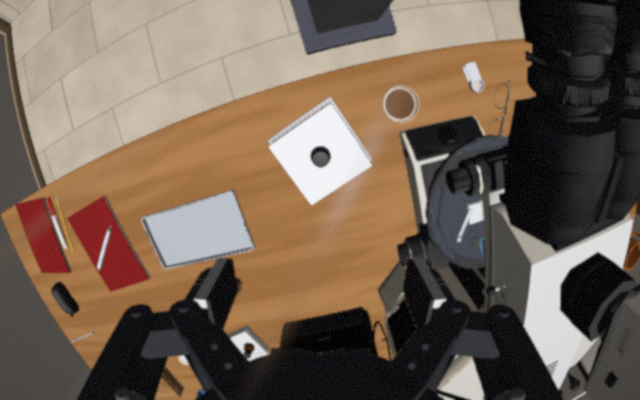

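```bash
python3 - <<'E'
from h import *
s=env.get_state();I=cv2.imread("pics/w1.png")
m=np.zeros(I.shape[:2],bool);m[142:172,305:337]=I[142:172,305:337].max(2)<100
b=max(blobs(m),key=lambda b:b[1][4]);print(b[0],b[1]);print("knob",wplane(b[0],s,.092))
for z,px in((.013,(401,103)),(.012,(198,228)),(.01,(473,75))):print(px,wplane(px,s,z).round(3))
E
```

```text
[320.11196911 155.83397683] [311 147  19  19 259]
knob [[ 0.4147552 -0.1856552  0.092    ]]
(401, 103) [[ 0.376 -0.038  0.013]]
(198, 228) [[ 0.492 -0.438  0.012]]
(473, 75) [[0.353 0.107 0.01 ]]
```

```bash
python3 - <<'E'
from h import *
s=env.get_state();print(s["clock"],s["tcp_pos"],s["orientation"],abs(s["qvel"]).max())
p,d=env.read_camera("wrist");I=p[:,:,::-1]
s2=env.get_state();print(s2["clock"],s2["tcp_pos"])
m=np.zeros(I.shape[:2],bool);m[135:180,295:347]=I[135:180,295:347].max(2)<100
b=max(blobs(m),key=lambda b:b[1][4]);print(b[0],b[1],d[int(b[0][1]),int(b[0][0])]);print("knob",wplane(b[0],s,.092))
c=env.calibration("wrist")
o,dd=wrist_px(b[0],s);print(o,dd, "depth along axis -> pt")
px=(320,126);D=d[px[1],px[0]]
for px in((b[0][0],b[0][1]),(401,103),(198,228),(300,300) ):
    o,dd=wrist_px(px,s);v=(np.array(px)-[c["cx"],c["cy"]])/c["fx"];ca=np.cos(np.linalg.norm(v));D=d[int(px[1]),int(px[0])];print(px,D,o+dd[0]*D/ca)
cv2.imwrite("pics/w2.png",I)
E
```

```text
2.8167 [ 0.42437799 -0.19305894  0.37525319] [-0.01208464  0.13407404  0.99087857  0.00614638] 0.2564034253409536
2.8667 [ 0.42506525 -0.19327739  0.38002297]
[315.93898305 169.21016949] [307 160  19  20 295] 0.42066938
knob [[ 0.43129628 -0.19616557  0.092     ]]
[ 0.34893934 -0.1722748   0.51201823] [[ 0.19211638 -0.05573068 -0.97978844]] depth along axis -> pt
(np.float64(315.93898305084747), np.float64(169.21016949152542)) 0.42066938 [ 0.43017604 -0.1958406   0.0977132 ]
(401, 103) 0.48305607 [ 0.37610211 -0.03537478  0.00410544]
(198, 228) 0.5474291 [ 0.49457163 -0.44319024  0.00272981]
(300, 300) 0.596234 [ 0.69399403 -0.3027279   0.00168283]
```

Emit:
{"fn": "play_rows", "kwargs": {"steps": [{"claw": 0,"dp": [0,0,0.035],"angular": [0,0,0]},{"claw": 0,"dp": [0,0,0.04],"angular": [0,0,0]},{"claw": 0,"dp": [0,0,0.04],"angular": [0,0,0]},{"claw": 0,"dp": [0,0,0.04],"angular": [0,0,0]},{"claw": 0,"dp": [0,0,0.03],"angular": [0,0,0]},{"claw": 0,"dp": [0,0,0.015],"angular": [0,0,0]},{"claw": 0,"dp": [0,0,0.0],"angular": [0,0,0]},{"claw": 0,"dp": [0,0,0.0],"angular": [0,0,0]}]}}

```text
clock: 3.53
tcp_pos: [0.4331, -0.1981, 0.1939]
orientation: [0.002, 0.133, 0.991, -0.001]
wrist_force: [0.0, 0.6, 0.0]
finger_gap: 0.0855
```

```bash
cat >>h.py <<'E'
def wshot(name):
    s=env.get_state();p,d=env.read_camera("wrist");I=p[:,:,::-1].copy();cv2.imwrite(f"pics/{name}.png",I)
    print(s["clock"],"tcp",s["tcp_pos"],s["orientation"],"qv",abs(s["qvel"]).max().round(3),"F",s["wrist_force"].round(1),"gap",s["finger_gap"])
    return I,s,d
def rot(s):
    q=s["orientation"];return R.from_quat([q[1],q[2],q[3],q[0]])
E
python3 - <<'E'
from h import *
I,s,d=wshot("w3")
m=I.max(2)<100
for b in blobs(m,100):
    if b[1][4]<9000 and b[1][1]<260 and 250<b[0][0]<390: print(b[0],b[1],wplane(b[0],s,.094))
E
```

```text
3.5333 tcp [ 0.43308441 -0.19811683  0.19387015] [ 1.53430171e-03  1.33329077e-01  9.91070381e-01 -7.08847728e-04] qv 0.023 F [0.  0.6 0. ] gap 0.08550762093813709
[346.16070489  16.8337717 ] [ 292    0  119   45 3802] [[ 0.29842782 -0.13975551  0.094     ]]
[319.25963489 197.1693712 ] [303 179  34  39 986] [[ 0.42911478 -0.19603109  0.094     ]]
```

Emit:
{"fn": "play_rows", "kwargs": {"steps": [{"claw": 0,"dp": [0.003,0,0.03],"angular": [0,0,0]},{"claw": 0,"dp": [0,0,0.03],"angular": [0,0,0]},{"claw": 0,"dp": [0,0,0.025],"angular": [0,0,0]},{"claw": 0,"dp": [0,0,0.015],"angular": [0,0,0]},{"claw": 0,"dp": [0,0,0.01],"angular": [0,0,0]},{"claw": 0,"dp": [0,0,0.005],"angular": [0,0,0]},{"claw": 0,"dp": [0,0,0.0],"angular": [0,0,0]},{"claw": 60,"dp": [0,0,0.0],"angular": [0,0,0]}]}}

```text
clock: 4.25
tcp_pos: [0.4298, -0.1972, 0.078]
orientation: [0.001, 0.133, 0.991, -0.001]
wrist_force: [0.0, 0.1, 0.1]
finger_gap: 0.075
```

Emit:
{"fn": "play_rows", "kwargs": {"steps": [{"claw": 120,"dp": [0,0,0],"angular": [0,0,0]},{"claw": 150,"dp": [0,0,0],"angular": [0,0,0]},{"claw": 180,"dp": [0,0,0],"angular": [0,0,0]},{"claw": 200,"dp": [0,0,0],"angular": [0,0,0]},{"claw": 220,"dp": [0,0,0],"angular": [0,0,0]},{"claw": 255,"dp": [0,0,0],"angular": [0,0,0]},{"claw": 255,"dp": [0,0,0],"angular": [0,0,0]},{"claw": 255,"dp": [0,0,0],"angular": [0,0,0]}]}}

```text
clock: 4.92
tcp_pos: [0.4286, -0.1965, 0.0771]
orientation: [0.001, 0.133, 0.991, -0.0]
wrist_force: [-1.1, 0.5, 5.4]
finger_gap: 0.028
```

```bash
python3 - <<'E'
from h import *
I,s,d=wshot("w4");print(s["ft_torque"],s["joint_pos"])
E
```

```text
4.9167 tcp [ 0.4285574  -0.19650784  0.07714157] [ 6.57582794e-04  1.33499470e-01  9.91048580e-01 -4.12774032e-04] qv 0.001 F [-1.1  0.5  5.4] gap 0.027994958362426964
[0.07262746 0.26885555 0.05484372] [-6.00345586e-01  2.32096724e-01 -4.87144161e-01  8.50009511e-01
 -1.45906625e-04 -3.32547168e-01]
```

Emit:
{"fn": "play_rows", "kwargs": {"steps": [{"claw": 255,"dp": [0,0,-0.001],"angular": [0,0,0]},{"claw": 255,"dp": [0,0,-0.001],"angular": [0,0,0]},{"claw": 255,"dp": [0,0,-0.001],"angular": [0,0,0]},{"claw": 255,"dp": [0,0,0],"angular": [0,0,0]},{"claw": 255,"dp": [0,0,0],"angular": [0,0,0]},{"claw": 255,"dp": [0,0,0],"angular": [0,0,0]},{"claw": 255,"dp": [0,0,0],"angular": [0,0,0]},{"claw": 255,"dp": [0,0,0],"angular": [0,0,0]}]}}

```text
clock: 5.63
tcp_pos: [0.4281, -0.1961, 0.079]
orientation: [-0.0, 0.134, 0.991, 0.0]
wrist_force: [-0.3, 0.5, -1.6]
finger_gap: 0.0277
```

```bash
python3 - <<'E'
from h import *
I,s,d=wshot("w5")
p,_=env.read_camera("scene");J=p[:,:,::-1]
cv2.imwrite("pics/c2.png",np.hstack([cv2.resize(I[100:400,180:460],(400,430)),cv2.resize(J[130:270,220:350],(400,430),interpolation=2)]))
E
```

```text
5.6333 tcp [ 0.4280596  -0.19605809  0.0790115 ] [-9.20351645e-05  1.33501670e-01  9.91048577e-01  1.13885722e-04] qv 0.003 F [-0.3  0.5 -1.6] gap 0.02771721407146866
```

View pics/c2.png

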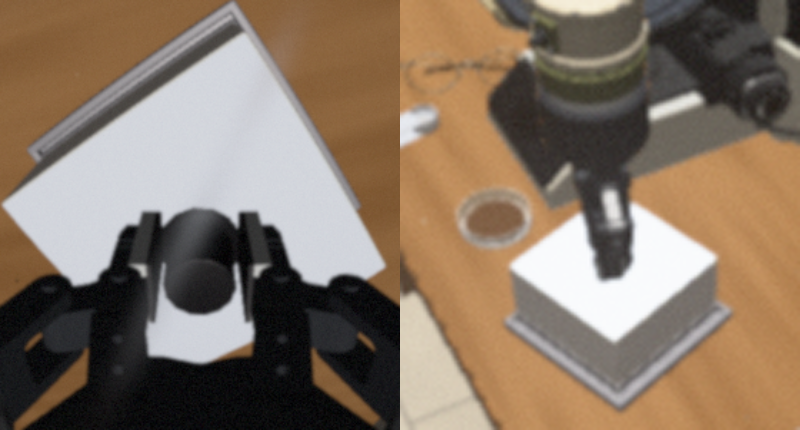

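Emit:
{"fn": "play_rows", "kwargs": {"steps": [{"claw": 255,"dp": [0,0,-0.005],"angular": [0,0,0]},{"claw": 255,"dp": [0,0,-0.01],"angular": [0,0,0]},{"claw": 255,"dp": [0,0,-0.015],"angular": [0,0,0]},{"claw": 255,"dp": [0,0,-0.015],"angular": [0,0,0]},{"claw": 255,"dp": [0,0,-0.015],"angular": [0,0,0]},{"claw": 255,"dp": [0,0,-0.015],"angular": [0,0,0]},{"claw": 255,"dp": [0,0,-0.01],"angular": [0,0,0]},{"claw": 255,"dp": [0,0,-0.005],"angular": [0,0,0]}]}}

```text
clock: 6.4
tcp_pos: [0.4288, -0.1966, 0.1709]
orientation: [0.001, 0.133, 0.991, -0.001]
wrist_force: [0.6, -0.3, -2.1]
finger_gap: 0.0278
```

```bash
python3 - <<'E'
from h import *
I,s,d=wshot("w6")
p,_=env.read_camera("scene");J=p[:,:,::-1]
cv2.imwrite("pics/c3.png",cv2.resize(J[100:280,200:420],(733,600),interpolation=2))
E
```

```text
6.4 tcp [ 0.42882773 -0.19659943  0.17087511] [ 1.15617859e-03  1.33494248e-01  9.91048771e-01 -5.30957781e-04] qv 0.123 F [ 0.6 -0.3 -2.1] gap 0.027820160193733484
```

View pics/c3.png

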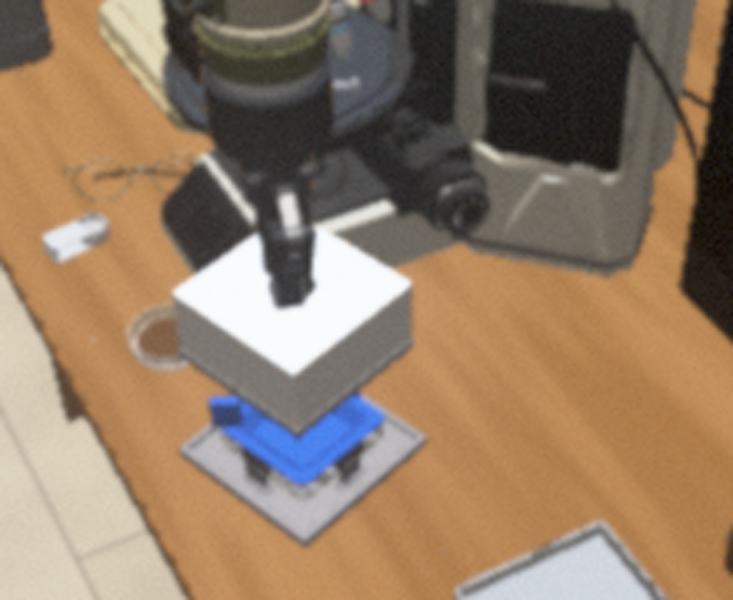

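Emit:
{"fn": "play_rows", "kwargs": {"steps": [{"claw": 255,"dp": [-0.0144,0.0015,0],"angular": [0,0,0]},{"claw": 255,"dp": [-0.0287,0.003,0],"angular": [0,0,0]},{"claw": 255,"dp": [-0.0287,0.003,0],"angular": [0,0,0]},{"claw": 255,"dp": [-0.0287,0.003,0],"angular": [0,0,0]},{"claw": 255,"dp": [-0.0287,0.003,0],"angular": [0,0,0]},{"claw": 255,"dp": [-0.0287,0.003,0],"angular": [0,0,0]},{"claw": 255,"dp": [-0.0143,0.0015,0],"angular": [0,0,0]},{"claw": 255,"dp": [0,0,0],"angular": [0,0,0]}]}}

```text
clock: 7.17
tcp_pos: [0.6013, -0.2246, 0.1668]
orientation: [-0.0, 0.133, 0.991, 0.0]
wrist_force: [1.3, -0.4, -2.9]
finger_gap: 0.0277
```

Emit:
{"fn": "play_rows", "kwargs": {"steps": [{"claw": 255,"dp": [0,0,0.015],"angular": [0,0,0]},{"claw": 255,"dp": [0,0,0.025],"angular": [0,0,0]},{"claw": 255,"dp": [0,0,0.02],"angular": [0,0,0]},{"claw": 255,"dp": [0,0,0.015],"angular": [0,0,0]},{"claw": 255,"dp": [0,0,0.01],"angular": [0,0,0]},{"claw": 255,"dp": [0,0,0.005],"angular": [0,0,0]},{"claw": 255,"dp": [0,0,0],"angular": [0,0,0]},{"claw": 255,"dp": [0,0,0],"angular": [0,0,0]}]}}

```text
clock: 7.83
tcp_pos: [0.5989, -0.2244, 0.0795]
orientation: [0.0, 0.134, 0.991, 0.0]
wrist_force: [0.3, -0.4, -2.2]
finger_gap: 0.0279
```

```bash
python3 - <<'E'
from h import *
I,s,d=wshot("w7");print(s["ft_torque"])
p,_=env.read_camera("scene");J=p[:,:,::-1]
cv2.imwrite("pics/s7.png",J)
E
```

```text
7.8333 tcp [ 0.59887276 -0.22442876  0.07951005] [9.33115851e-05 1.33574231e-01 9.91038807e-01 6.52890573e-06] qv 0.024 F [ 0.3 -0.4 -2.2] gap 0.02785135352780256
[ 0.05421186 -0.03763167  0.02881872]
```

Emit:
{"fn": "play_rows", "kwargs": {"steps": [{"claw": 255,"dp": [0,0,0.002],"angular": [0,0,0]},{"claw": 255,"dp": [0,0,0.002],"angular": [0,0,0]},{"claw": 255,"dp": [0,0,0.001],"angular": [0,0,0]},{"claw": 255,"dp": [0,0,0.001],"angular": [0,0,0]},{"claw": 255,"dp": [0,0,0.0005],"angular": [0,0,0]},{"claw": 255,"dp": [0,0,0],"angular": [0,0,0]},{"claw": 255,"dp": [0,0,0],"angular": [0,0,0]},{"claw": 255,"dp": [0,0,0],"angular": [0,0,0]}]}}

```text
clock: 8.6
tcp_pos: [0.599, -0.2244, 0.0726]
orientation: [0.0, 0.133, 0.991, 0.0]
wrist_force: [-0.1, 0.1, -1.4]
finger_gap: 0.028
```

Emit:
{"fn": "play_rows", "kwargs": {"steps": [{"claw": 255,"dp": [0,0,0.0005],"angular": [0,0,0]},{"claw": 255,"dp": [0,0,0.0005],"angular": [0,0,0]},{"claw": 255,"dp": [0,0,0.0005],"angular": [0,0,0]},{"claw": 255,"dp": [0,0,0],"angular": [0,0,0]},{"claw": 255,"dp": [0,0,0],"angular": [0,0,0]},{"claw": 255,"dp": [0,0,0],"angular": [0,0,0]},{"claw": 255,"dp": [0,0,0],"angular": [0,0,0]},{"claw": 255,"dp": [0,0,0],"angular": [0,0,0]}]}}

```text
clock: 9.27
tcp_pos: [0.599, -0.2243, 0.0713]
orientation: [0.0, 0.133, 0.991, 0.0]
wrist_force: [0.2, 1.9, 1.3]
finger_gap: 0.0278
```

Emit:
{"fn": "play_rows", "kwargs": {"steps": [{"claw": 200,"dp": [0,0,0],"angular": [0,0,0]},{"claw": 150,"dp": [0,0,0],"angular": [0,0,0]},{"claw": 100,"dp": [0,0,0],"angular": [0,0,0]},{"claw": 60,"dp": [0,0,0],"angular": [0,0,0]},{"claw": 60,"dp": [0,0,0],"angular": [0,0,0]},{"claw": 60,"dp": [0,0,0],"angular": [0,0,0]},{"claw": 60,"dp": [0,0,-0.005],"angular": [0,0,0]},{"claw": 60,"dp": [0,0,-0.01],"angular": [0,0,0]}]}}

```text
clock: 9.93
tcp_pos: [0.598, -0.2239, 0.0853]
orientation: [-0.001, 0.134, 0.991, 0.0]
wrist_force: [0.2, 1.0, -0.3]
finger_gap: 0.065
```

Emit:
{"fn": "play_rows", "kwargs": {"steps": [{"claw": 60,"dp": [0,0,-0.025],"angular": [0,0,0]},{"claw": 60,"dp": [0,0,-0.03],"angular": [0,0,0]},{"claw": 60,"dp": [0,0,-0.03],"angular": [0,0,0]},{"claw": 60,"dp": [0,0,-0.025],"angular": [0,0,0]},{"claw": 60,"dp": [0,0,-0.01],"angular": [0,0,5]},{"claw": 60,"dp": [0,0,0],"angular": [0,0,5.5]},{"claw": 60,"dp": [0,0,0],"angular": [0,0,0]},{"claw": 60,"dp": [0,0,0],"angular": [0,0,0]}]}}

```text
clock: 10.6
tcp_pos: [0.599, -0.2244, 0.2069]
orientation: [0.0, 0.222, 0.975, -0.0]
wrist_force: [0.2, 0.4, 0.3]
finger_gap: 0.0655
```

```bash
python3 - <<'E'
from h import *
I,s,d=wshot("w8");M=rot(s).as_matrix();print(M.round(4),s["joint_pos"])
J=env.read_camera("scene")[0][:,:,::-1];cv2.imwrite("pics/s8.png",J)
T=env.read_camera("top")[0][:,:,::-1];cv2.imwrite("pics/t8.png",T)
cv2.imwrite("pics/c4.png",np.vstack([I[0:300],cv2.resize(np.hstack([J[130:330,160:480],T[130:330,240:560]]),(640,200))]))
B=I.astype(int);m=(B[:,:,0]>B[:,:,2]+60)&(B[:,:,0]>B[:,:,1]+30)
for b in blobs(m,100):print(b[0],b[1])
E
```

```text
10.6 tcp [ 0.5989767  -0.22436474  0.20693854] [ 4.26959713e-04  2.22349453e-01  9.74966939e-01 -7.79262057e-05] qv 0.018 F [0.2 0.4 0.3] gap 0.06548482323065091
[[-9.011e-01  4.336e-01  8.000e-04]
 [ 4.336e-01  9.011e-01 -3.000e-04]
 [-9.000e-04  0.000e+00 -1.000e+00]] [-4.83836903e-01  4.49753681e-01  1.67880126e-01  1.28805746e+00
  6.85772465e-05 -3.53896558e-02]
[270.7202458   32.29980595] [ 213    0  117   82 6184]
```

View pics/c4.png

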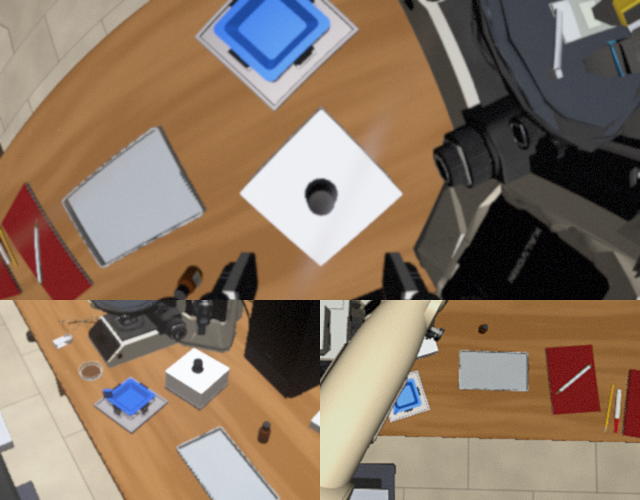

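Emit:
{"fn": "play_rows", "kwargs": {"steps": [{"claw": 60,"dp": [0.02,-0.0045,0],"angular": [0,0,0]},{"claw": 60,"dp": [0.038,-0.009,0],"angular": [0,0,0]},{"claw": 60,"dp": [0.04,-0.009,0],"angular": [0,0,0]},{"claw": 60,"dp": [0.04,-0.009,0],"angular": [0,0,0]},{"claw": 60,"dp": [0.038,-0.009,0],"angular": [0,0,0]},{"claw": 60,"dp": [0.03,-0.007,0],"angular": [0,0,0]},{"claw": 60,"dp": [0.01,-0.002,0],"angular": [0,0,0]},{"claw": 60,"dp": [0,0,0],"angular": [0,0,0]}]}}

```text
clock: 11.42
tcp_pos: [0.3806, -0.1736, 0.2061]
orientation: [-0.001, 0.224, 0.975, 0.0]
wrist_force: [-0.2, 0.9, 1.1]
finger_gap: 0.0654
```

Emit:
{"fn": "play_rows", "kwargs": {"steps": [{"claw": 60,"dp": [0,0,0],"angular": [0,0,0]},{"claw": 60,"dp": [0,0,0],"angular": [0,0,0]},{"claw": 60,"dp": [0,0,0],"angular": [0,0,0]},{"claw": 60,"dp": [0,0,0],"angular": [0,0,0]},{"claw": 60,"dp": [0,0,0],"angular": [0,0,0]},{"claw": 60,"dp": [0,0,0],"angular": [0,0,0]},{"claw": 60,"dp": [0,0,0],"angular": [0,0,0]},{"claw": 60,"dp": [0,0,0],"angular": [0,0,0]}]}}

```text
clock: 12.08
tcp_pos: [0.3831, -0.1747, 0.206]
orientation: [-0.0, 0.224, 0.975, 0.0]
wrist_force: [0.2, -1.1, 0.8]
finger_gap: 0.0652
```

```bash
python3 - <<'E'
from h import *
I,s,d=wshot("w9")
B=I.astype(int);m=(B[:,:,0]>B[:,:,2]+50)&(B[:,:,0]>B[:,:,1]+25)
b=max(blobs(m,100),key=lambda b:b[1][4]);print(b[0],b[1])
c=max(cv2.findContours(b[2].astype(np.uint8),0,2)[0],key=cv2.contourArea)
P=wplane(c[:,0,:],s,.033)[:,:2].astype(np.float32);r=cv2.minAreaRect(P);print(r,cv2.boxPoints(r))
# base plate
cv2.imwrite("pics/c5.png",cv2.resize(I[60:320,180:460],(700,650))[:600])
E
```

```text
12.0833 tcp [ 0.3830789  -0.17472282  0.20599232] [-1.39902731e-04  2.23529551e-01  9.74697139e-01  9.29791005e-05] qv 0.002 F [ 0.2 -1.1  0.8] gap 0.06524782284799993
[319.72703369 227.43533279] [ 266  177  108  100 6085]
((0.4352063238620758, -0.1978074163198471), (0.09066782891750336, 0.09075449407100677), 19.74871253967285) [[ 0.37720603 -0.17041722]
 [ 0.40787154 -0.25583386]
 [ 0.49320662 -0.22519761]
 [ 0.4625411  -0.13978097]]
```

View pics/c5.png

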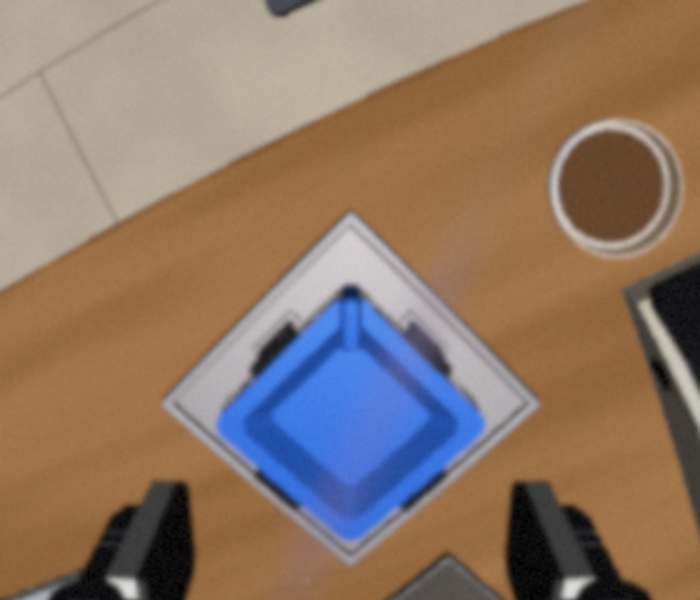

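```bash
python3 - <<'E'
from h import *
s=env.get_state()
px=np.array([(350,212),(163,403),(350,563),(540,403)])/2.5+[180,60]
P=wplane(px,s,.01);print(P.round(4),P.mean(0)); e=[np.linalg.norm(P[i]-P[i-1]) for i in range(4)];print(np.round(e,4)); v=P[2]-P[0];print(np.degrees(np.arctan2(v[1],v[0])))
# tray corners (rim top .033) right, bottom, left ; tab top ends z .058
q=np.array([(222,425),(350,538),(482,425)])/2.5+[180,60];Q=wplane(q,s,.033);print("tray",Q.round(4),(Q[0]+Q[2])/2)
t=np.array([(351,292),(351,346)])/2.5+[180,60];print("tab at .058",wplane(t,s,.058),"at .033",wplane(t,s,.033))
E
```

```text
[[ 0.3545 -0.1587  0.01  ]
 [ 0.3963 -0.2767  0.01  ]
 [ 0.5145 -0.2358  0.01  ]
 [ 0.4737 -0.1165  0.01  ]] [ 0.43476091 -0.19693054  0.01      ]
[0.1264 0.1252 0.1251 0.1261]
-25.733207496254266
tray [[ 0.4107 -0.2483  0.033 ]
 [ 0.4874 -0.2228  0.033 ]
 [ 0.4605 -0.1454  0.033 ]] [ 0.43560727 -0.19680355  0.033     ]
tab at .058 [[ 0.37562279 -0.16853416  0.058     ]
 [ 0.39493623 -0.17783589  0.058     ]] at .033 [[ 0.38143659 -0.17125174  0.033     ]
 [ 0.40245776 -0.18137595  0.033     ]]
```

Emit:
{"fn": "play_rows", "kwargs": {"steps": [{"claw": 120,"dp": [-0.0023,0.002,0.03],"angular": [0,0,0]},{"claw": 120,"dp": [0,0,0.04],"angular": [0,0,0]},{"claw": 120,"dp": [0,0,0.03],"angular": [0,0,0]},{"claw": 120,"dp": [0,0,0.02],"angular": [0,0,0]},{"claw": 120,"dp": [0,0,0.015],"angular": [0,0,0]},{"claw": 120,"dp": [0,0,0.005],"angular": [0,0,0]},{"claw": 120,"dp": [0,0,0],"angular": [0,0,0]},{"claw": 120,"dp": [0,0,0],"angular": [0,0,0]}]}}

```text
clock: 12.8
tcp_pos: [0.3862, -0.1741, 0.0666]
orientation: [0.0, 0.224, 0.975, -0.0]
wrist_force: [0.2, -0.3, 0.2]
finger_gap: 0.0455
```

```bash
python3 - <<'E'
from h import *
I,s,d=wshot("w10")
cv2.imwrite("pics/c6.png",cv2.resize(I[150:400,180:460],(672,600)))
E
```

```text
12.8 tcp [ 0.38624294 -0.17413183  0.06664422] [ 1.99313820e-04  2.23623406e-01  9.74675603e-01 -2.80228923e-05] qv 0.017 F [ 0.2 -0.3  0.2] gap 0.04552767567729967
```

View pics/c6.png

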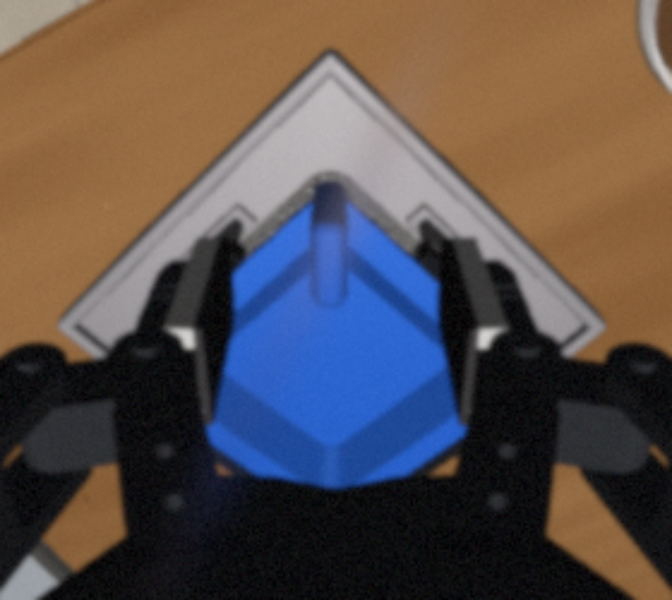

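Emit:
{"fn": "play_rows", "kwargs": {"steps": [{"claw": 120,"dp": [0.001,-0.001,0.006],"angular": [0,0,0]},{"claw": 120,"dp": [0,0,0.006],"angular": [0,0,0]},{"claw": 120,"dp": [0,0,0.005],"angular": [0,0,0]},{"claw": 120,"dp": [0,0,0.004],"angular": [0,0,0]},{"claw": 150,"dp": [0,0,0],"angular": [0,0,0]},{"claw": 170,"dp": [0,0,0],"angular": [0,0,0]},{"claw": 190,"dp": [0,0,0],"angular": [0,0,0]},{"claw": 200,"dp": [0,0,0],"angular": [0,0,0]}], "force": 30}}

```text
clock: 13.52
tcp_pos: [0.3847, -0.1745, 0.0453]
orientation: [0.0, 0.224, 0.975, -0.0]
wrist_force: [0.4, 0.2, 0.7]
finger_gap: 0.0183
```

Emit:
{"fn": "play_rows", "kwargs": {"steps": [{"claw": 210,"dp": [0,0,0],"angular": [0,0,0]},{"claw": 220,"dp": [0,0,0],"angular": [0,0,0]},{"claw": 230,"dp": [0,0,0],"angular": [0,0,0]},{"claw": 255,"dp": [0,0,0],"angular": [0,0,0]},{"claw": 255,"dp": [0,0,0],"angular": [0,0,0]},{"claw": 255,"dp": [0,0,0],"angular": [0,0,0]},{"claw": 255,"dp": [0,0,0],"angular": [0,0,0]},{"claw": 255,"dp": [0,0,0],"angular": [0,0,0]}]}}

```text
clock: 14.18
tcp_pos: [0.3845, -0.1749, 0.0453]
orientation: [0.0, 0.224, 0.975, -0.001]
wrist_force: [-2.9, -4.2, 4.5]
finger_gap: 0.0074
```

Emit:
{"fn": "play_rows", "kwargs": {"steps": [{"claw": 255,"dp": [0,0,0],"angular": [0,0,0]},{"claw": 255,"dp": [0,0,0],"angular": [0,0,0]},{"claw": 255,"dp": [0,0,0],"angular": [0,0,0]},{"claw": 255,"dp": [0,0,0],"angular": [0,0,0]},{"claw": 255,"dp": [0,0,0],"angular": [0,0,0]},{"claw": 255,"dp": [0,0,0],"angular": [0,0,0]},{"claw": 255,"dp": [0,0,0],"angular": [0,0,0]},{"claw": 255,"dp": [0,0,0],"angular": [0,0,0]}], "force": 100}}

```text
clock: 14.85
tcp_pos: [0.3845, -0.1749, 0.0455]
orientation: [0.0, 0.224, 0.975, -0.001]
wrist_force: [-5.2, -4.5, 6.3]
finger_gap: 0.0057
```

```bash
python3 - <<'E'
from h import *
I,s,d=wshot("w11");print(s["ft_torque"])
E
```

```text
14.85 tcp [ 0.38451195 -0.17487668  0.04552088] [ 5.03261808e-05  2.23814186e-01  9.74631685e-01 -5.35321703e-04] qv 0.001 F [-5.2 -4.5  6.3] gap 0.005660231274974403
[-0.6518338   0.73944    -0.05078564]
```

Emit:
{"fn": "play_rows", "kwargs": {"steps": [{"claw": 255,"dp": [-0.0002,-0.0006,-0.002],"angular": [0,1,0]},{"claw": 255,"dp": [-0.0002,0,-0.002],"angular": [0,1,0]},{"claw": 255,"dp": [-0.0002,0,-0.002],"angular": [0,1,0]},{"claw": 255,"dp": [-0.0002,0,-0.002],"angular": [0,1,0]},{"claw": 255,"dp": [-0.0002,0,-0.002],"angular": [0,1,0]},{"claw": 255,"dp": [-0.0002,0,-0.002],"angular": [0,1,0]},{"claw": 255,"dp": [-0.0002,0,-0.002],"angular": [0,1,0]},{"claw": 255,"dp": [-0.0002,0,-0.002],"angular": [0,1,0]}]}}

```text
clock: 15.57
tcp_pos: [0.387, -0.1758, 0.0609]
orientation: [-0.068, 0.223, 0.972, 0.016]
wrist_force: [-0.1, -1.3, -0.3]
finger_gap: 0.0058
```

```bash
python3 - <<'E'
from h import *
I,s,d=wshot("w12");print(s["ft_torque"])
J=env.read_camera("scene")[0][:,:,::-1];cv2.imwrite("pics/s12.png",J)
cv2.imwrite("pics/c7.png",np.hstack([cv2.resize(I[120:400,180:460],(400,400)),cv2.resize(J[170:270,230:330],(400,400),interpolation=2)]))
E
```

```text
15.5667 tcp [ 0.38701894 -0.17580578  0.0609439 ] [-0.06806257  0.22305783  0.9722918   0.01616605] qv 0.302 F [-0.1 -1.3 -0.3] gap 0.005844058873749548
[-0.40046897 -0.07853911 -0.08046829]
```

View pics/c7.png

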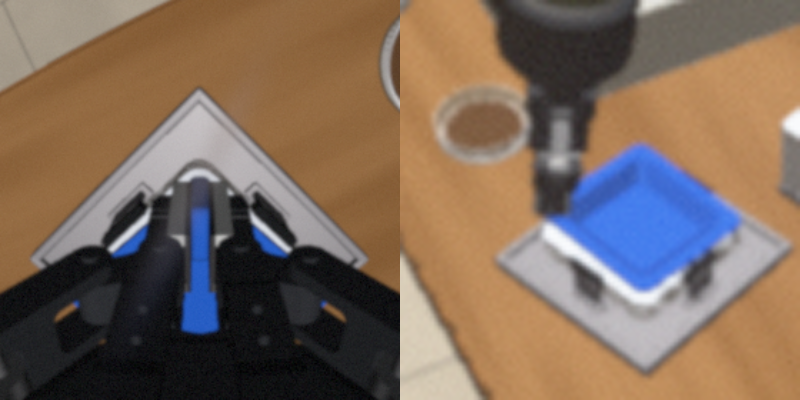

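Emit:
{"fn": "play_rows", "kwargs": {"steps": [{"claw": 255,"dp": [-0.0002,0,-0.002],"angular": [0,1,0]},{"claw": 255,"dp": [-0.0002,0,-0.002],"angular": [0,1,0]},{"claw": 255,"dp": [-0.0002,0,-0.002],"angular": [0,1,0]},{"claw": 255,"dp": [-0.0002,0,-0.002],"angular": [0,1,0]},{"claw": 255,"dp": [-0.0002,0,-0.002],"angular": [0,1,0]},{"claw": 255,"dp": [-0.0002,0,-0.002],"angular": [0,1,0]},{"claw": 255,"dp": [-0.0002,0,-0.002],"angular": [0,1,0]},{"claw": 255,"dp": [-0.0002,0,-0.002],"angular": [0,1,0]}]}}

```text
clock: 16.33
tcp_pos: [0.3911, -0.1781, 0.0764]
orientation: [-0.136, 0.221, 0.965, 0.031]
wrist_force: [-0.7, 0.5, 1.7]
finger_gap: 0.0055
```

Emit:
{"fn": "play_rows", "kwargs": {"steps": [{"claw": 255,"dp": [0,0,0],"angular": [0,0,0]},{"claw": 255,"dp": [0,0,0],"angular": [0,0,0]},{"claw": 255,"dp": [0,0,0],"angular": [0,0,0]},{"claw": 255,"dp": [0,0,0],"angular": [0,0,0]},{"claw": 255,"dp": [0,0,0],"angular": [0,0,0]},{"claw": 255,"dp": [0,0,0],"angular": [0,0,0]},{"claw": 255,"dp": [0,0,0],"angular": [0,0,0]},{"claw": 255,"dp": [0,0,0],"angular": [0,0,0]}]}}

```text
clock: 17.0
tcp_pos: [0.3907, -0.178, 0.0764]
orientation: [-0.136, 0.221, 0.965, 0.031]
wrist_force: [0.7, 0.2, 0.9]
finger_gap: 0.0058
```

```bash
python3 - <<'E'
from h import *
I,s,d=wshot("w13");M=rot(s).as_matrix();print(s["ft_torque"],M.round(3),M.T@[0,0,1],s["joint_pos"])
E
```

```text
17.0 tcp [ 0.39073511 -0.17803998  0.07636514] [-0.13569724  0.22148375  0.96517312  0.0311777 ] qv 0.003 F [0.7 0.2 0.9] gap 0.005832258111664275
[-0.12863829 -0.34769707 -0.03909417] [[-0.865  0.436 -0.248]
 [ 0.419  0.9    0.12 ]
 [ 0.276  0.    -0.961]] [ 2.75753358e-01  7.42857070e-05 -9.61228422e-01] [-0.58884762  0.38219191 -0.31958266  1.14589389 -0.03778866 -0.13244132]
```

Emit:
{"fn": "play_rows", "kwargs": {"steps": [{"claw": 255,"dp": [0.0007,0,-0.0024],"angular": [0,0,0]},{"claw": 255,"dp": [0.0014,0,-0.0048],"angular": [0,0,0]},{"claw": 255,"dp": [0.0014,0,-0.0048],"angular": [0,0,0]},{"claw": 255,"dp": [0.0028,0,-0.0096],"angular": [0,0,0]},{"claw": 255,"dp": [0.0028,0,-0.0096],"angular": [0,0,0]},{"claw": 255,"dp": [0.0055,0,-0.0192],"angular": [0,0,0]},{"claw": 255,"dp": [0.0055,0,-0.0192],"angular": [0,0,0]},{"claw": 255,"dp": [0.0028,0,-0.0096],"angular": [0,0,0]}]}}

```text
clock: 17.72
tcp_pos: [0.3915, -0.1786, 0.1617]
orientation: [-0.134, 0.221, 0.965, 0.031]
wrist_force: [0.9, -0.5, -0.3]
finger_gap: 0.0057
```

```bash
python3 - <<'E'
from h import *
I,s,d=wshot("w14");print(s["ft_torque"])
J=env.read_camera("scene")[0][:,:,::-1];cv2.imwrite("pics/s14.png",J)
cv2.imwrite("pics/c8.png",cv2.resize(J[90:290,210:450],(720,600),interpolation=2))
E
```

```text
17.7167 tcp [ 0.39153295 -0.17855782  0.16165312] [-0.13416822  0.22147986  0.96540678  0.03058278] qv 0.231 F [ 0.9 -0.5 -0.3] gap 0.005686183667218076
[-0.14039313 -0.2565654  -0.02501417]
```

View pics/c8.png

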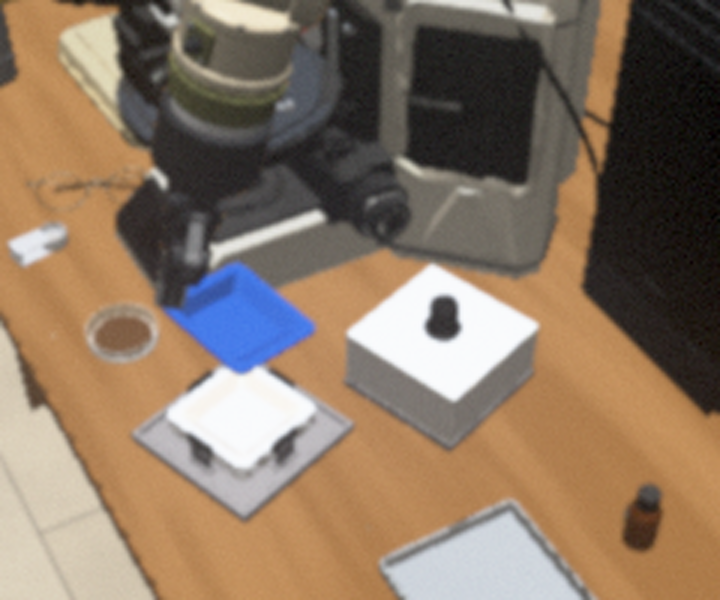

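Emit:
{"fn": "play_rows", "kwargs": {"steps": [{"claw": 255,"dp": [0,0,0],"angular": [0,-4,0]},{"claw": 255,"dp": [0,0,0],"angular": [0,-4,0]},{"claw": 255,"dp": [0,0,0],"angular": [0,-4,0]},{"claw": 255,"dp": [0,0,0],"angular": [0,-4,0]},{"claw": 255,"dp": [-0.0095,-0.0106,-0.002],"angular": [0,0,0]},{"claw": 255,"dp": [-0.0189,-0.0212,-0.002],"angular": [0,0,0]},{"claw": 255,"dp": [-0.0189,-0.0212,-0.002],"angular": [0,0,0]},{"claw": 255,"dp": [-0.0189,-0.0212,-0.002],"angular": [0,0,0]}]}}

```text
clock: 18.48
tcp_pos: [0.418, -0.2747, 0.1664]
orientation: [-0.0, 0.223, 0.975, 0.0]
wrist_force: [0.1, 0.4, -1.1]
finger_gap: 0.0054
```

Emit:
{"fn": "play_rows", "kwargs": {"steps": [{"claw": 255,"dp": [-0.0189,-0.0212,-0.002],"angular": [0,0,0]},{"claw": 255,"dp": [-0.0189,-0.0212,-0.002],"angular": [0,0,0]},{"claw": 255,"dp": [-0.0189,-0.0212,0],"angular": [0,0,0]},{"claw": 255,"dp": [-0.0189,-0.0212,0],"angular": [0,0,0]},{"claw": 255,"dp": [-0.0189,-0.0212,0],"angular": [0,0,0]},{"claw": 255,"dp": [-0.0189,-0.0212,0],"angular": [0,0,0]},{"claw": 255,"dp": [-0.0094,-0.0106,0],"angular": [0,0,0]},{"claw": 255,"dp": [0,0,0],"angular": [0,0,0]}]}}

```text
clock: 19.15
tcp_pos: [0.4686, -0.4547, 0.1687]
orientation: [-0.0, 0.225, 0.974, -0.0]
wrist_force: [-0.1, 0.2, -0.8]
finger_gap: 0.0057
```

Emit:
{"fn": "play_rows", "kwargs": {"steps": [{"claw": 255,"dp": [0,0,0],"angular": [0,0,0]},{"claw": 255,"dp": [0,0,0],"angular": [0,0,0]},{"claw": 255,"dp": [0,0,0],"angular": [0,0,0]},{"claw": 255,"dp": [0,0,0],"angular": [0,0,0]},{"claw": 255,"dp": [0,0,0],"angular": [0,0,0]},{"claw": 255,"dp": [0,0,0],"angular": [0,0,0]},{"claw": 255,"dp": [0,0,0],"angular": [0,0,0]},{"claw": 255,"dp": [0,0,0],"angular": [0,0,0]}]}}

```text
clock: 19.82
tcp_pos: [0.4685, -0.451, 0.171]
orientation: [0.0, 0.224, 0.975, -0.0]
wrist_force: [0.3, 0.5, -0.2]
finger_gap: 0.0055
```

```bash
cat >chk.py <<'E'
from h import *
import sys
I,s,dw=wshot(sys.argv[1]+"w");M=rot(s).as_matrix();print(M.round(4))
out=[]
for n in("scene","top"):
    p,d=env.read_camera(n);J=p[:,:,::-1].copy();out.append(J);B=J.astype(int);m=(B[:,:,0]>B[:,:,2]+50)&(B[:,:,0]>B[:,:,1]+25)
    m[:, :250 if n=="scene" else 330]=0
    m[:, 460:]=0
    bl=[b for b in blobs(m,60)]
    for b in bl: print(n,b[0].round(1),b[1])
    if not bl: continue
    b=max(bl,key=lambda b:b[1][4]);mm=cv2.erode(b[2].astype(np.uint8),np.ones((3,3)))>0
    v,u=np.nonzero(mm&(d>0));o,r=ray(n,np.c_[u,v]);P=o+r*d[v,u][:,None]
    print(n,"n",len(P),"mean",P.mean(0).round(4),"z pct",np.percentile(P[:,2],[2,25,50,75,98]).round(4),"bbox",P.min(0).round(3),P.max(0).round(3))
    A=np.c_[P[:,:2]-P[:,:2].mean(0),np.ones(len(P))];w=np.linalg.lstsq(A,P[:,2],rcond=None)[0];print("slope deg x,y",np.degrees(w[:2]).round(2))
    c=max(cv2.findContours(b[2].astype(np.uint8),0,2)[0],key=cv2.contourArea)
    for z in(.16,):Q=plane(n,c[:,0,:],z)[:,:2].astype(np.float32);print(cv2.minAreaRect(Q))
cv2.imwrite("pics/"+sys.argv[1]+".png",np.vstack([np.hstack([cv2.resize(out[0],(400,250)),cv2.resize(out[1],(400,250))]),cv2.resize(np.hstack([out[0][180:360,250:490],out[1][130:310,340:580]]),(800,300),interpolation=2)]))
E
python3 chk.py f1
```

```text
19.8167 tcp [ 0.46847253 -0.45102946  0.17101529] [ 1.33556705e-04  2.23508559e-01  9.74701956e-01 -6.21492232e-05] qv 0.003 F [ 0.3  0.5 -0.2] gap 0.005534218587240228
[[-9.001e-01  4.357e-01  2.000e-04]
 [ 4.357e-01  9.001e-01 -2.000e-04]
 [-3.000e-04 -1.000e-04 -1.000e+00]]
scene [393.9 261. ] [ 364  236   60   51 1630]
scene n 1404 mean [ 0.5225 -0.477   0.1536] z pct [0.147  0.1494 0.1518 0.1587 0.1615] bbox [ 0.466 -0.527  0.145] [ 0.569 -0.427  0.163]
slope deg x,y [ 1.39 -2.45]
((0.5170496106147766, -0.47626784443855286), (0.08930318802595139, 0.09074345976114273), 19.283432006835938)
top [431.9  33.3] [424  21  17  25 370]
top [454.4  52.1] [451  42   9  17  87]
top [419.7 186.6] [406 177  31  22 389]
top n 285 mean [ 0.5399 -0.4616  0.1519] z pct [0.143  0.1478 0.1518 0.1563 0.1608] bbox [ 0.512 -0.505  0.141] [ 0.565 -0.426  0.163]
slope deg x,y [18.69  8.93]
((0.5368011593818665, -0.46652400493621826), (0.044303201138973236, 0.08880441635847092), 17.721782684326172)
```

```bash
python3 - <<'E'
from h import *
p,d=env.read_camera("scene");J=p[:,:,::-1];B=J.astype(int)
m=(B[:,:,0]>B[:,:,2]+50)&(B[:,:,0]>B[:,:,1]+25);m[:,:355]=0;m[:,430:]=0
v,u=np.nonzero(m&(d>0));o,r=ray("scene",np.c_[u,v]);P=o+r*d[v,u][:,None]
a=np.radians(19.3);e1=np.array([np.cos(a),np.sin(a)]);e2=np.array([-e1[1],e1[0]]);q=P[:,:2]-[.517,-.475];X=q@e1;Y=q@e2
k=(np.maximum(abs(X),abs(Y))>.036)&(np.maximum(abs(X),abs(Y))<.044)&(P[:,2]<.168)
for n,kk in(("-x",X<-.034),("+x",X>.034),("-y",Y<-.034),("+y",Y>.034)):
    print(n,(k&kk).sum(),np.percentile(P[k&kk,2],[10,50,90]).round(4))
A=np.c_[X[k],Y[k],np.ones(k.sum())];w=np.linalg.lstsq(A,P[k,2],rcond=None)[0];print("tilt deg tray x,y",np.degrees(w[:2]),w[2])
# steel in scene0
S=cv2.imread("pics/scene0.png").astype(int);m=np.zeros((400,640),bool);m[250:360,330:445]=(S[:,:,0]>S[:,:,2]-5)[250:360,330:445]
b=max(blobs(m),key=lambda b:b[1][4]);c=max(cv2.findContours(b[2].astype(np.uint8),0,2)[0],key=cv2.contourArea)
print("steel",cv2.minAreaRect(plane("scene",c[:,0,:],.01)[:,:2].astype(np.float32)))
E
```

```text
-x 162 [0.1573 0.1594 0.1609]
+x 145 [0.1577 0.1595 0.1612]
-y 176 [0.158  0.1593 0.1608]
+y 54 [0.158  0.1595 0.1613]
tilt deg tray x,y [ 0.05238778 -0.04229987] 0.15942436870417134
steel ((0.5206389427185059, -0.4743414521217346), (0.21479295194149017, 0.12008587270975113), 89.80357360839844)
```

View pics/f1.png

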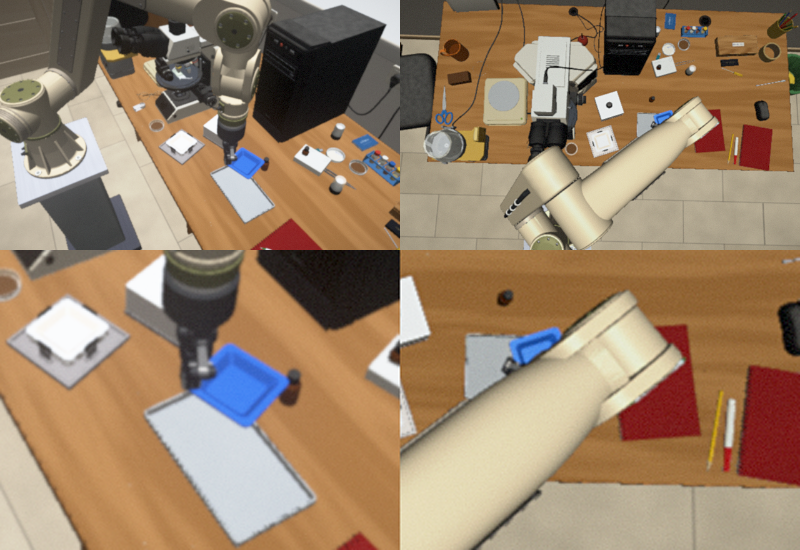

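```bash
python3 -c "
from workcell import env
s=env.get_state();print(s['clock'],s['tcp_pos'],s['finger_gap']);print(env.hand_in())"
```

```text
20.0167 [ 0.4684304  -0.45123744  0.1707627 ] 0.0056300030953239395
the job is handed in; nothing more can be done
None
```

The job is done as asked and handed in at about 20 s, still holding the blue tray; I got no verdict back.

- **Cover:** I lifted it about 90 mm straight up by the knob. I then stood it upright on the desk behind the base, near (0.60, -0.22), about 30 mm clear of it, and let it go.
- **Peel:** I gripped the tab and tipped its corner up 16° (0.28 rad) about the far corner before lifting. The pictures show the white tray still nested between its pads.
- **Final hold:** The blue tray is level to about 0.1° by the scene camera's depth readings. Its rim is at 0.159 m, so its underside is about 0.147 m over the desk. Its middle is at (0.517, -0.476), and the steel tray's is at (0.52, -0.474).
- **Other things:** The steel tray, bottle and dish look unmoved in the pictures. The loupe last showed in place while I was lifting the tray.

**What disagreed:**
- One early wrist-camera fix on the knob was about 20 mm off because the arm was still settling. I took it again with the arm nearly at rest, and it then agreed with the top camera.
- The finger gap read 28 mm on the 24 mm knob and 5.7 mm on the 8 mm tab, but both grips held.
- In the last top view the arm hid most of the blue tray, so its tilt and centre figures there were unusable. The final hold rests on the scene camera.

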